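# Reset the vial reader through its recessed key

## Task

Reset the vial reader, the module with a single vial in a raised collar: with a fingertip push the shutter on its deck fully open, reach down into the well it uncovers and press the sunken key right down, keeping it down for two seconds, then push the shutter fully shut again. Only push and press: leave the vials standing in their holes, leave the shutter and key of the three-vial incubator alone, and do not move or knock over anything else on the bench.

Things in the scene. Friction and masses are not known exactly. Their poses are not given: they have to be found in the camera images.
- reader: Vial reader: white module fixed to the bench, known by its SINGLE capped vial in a raised collar (34 mm wide, 10 tall). Origin on the bench under its deck's middle; z up, +x to its rear (display at -x). Deck flat at z 90 mm, x -65..65, y -85..85; front panel slopes down to x -115. Well axis x 0, y -50; vial x 0, y +62, cap top at z 122. Guide rails 5 mm tall along y at x +-32, y -81..33.
- incubator: Incubator, to be left alone: white fixed module with a ROW OF THREE capped vials and no collar (vial axes y +62, x -38, 0, +38 mm). Otherwise the same size and layout as the reader, with the same kind of shutter, well and key; same origin and axes.
- reader_well (a point): Centre of the mouth of the reader's round well, at deck height; axes as the reader's. The well is 42 mm in diameter and 30 mm deep, straight-walled; the key stands in the middle of its floor.
- reader_keytop (a point): Centre of the top of the reader's sunken key: a grey flat-topped round key 24 mm in diameter, its top 22 mm below the deck when up.
- reader_key (a joint): Travel of the reader's key in m: 0 up, 0.005 fully down. Spring: moves from 1 N, fully down at 5 N; springs back when let go.
- reader_ridge (a point): Middle of the top of the ridge on the reader's shutter, moves with the shutter. Shutter: grey 56 x 56 mm plate, top 3.5 mm above the deck; across its middle the metal ridge, 36 mm long (along the reader's x), 8 mm thick (along y), top 15.5 mm above the deck (12 mm above the plate).
- reader_shutter (a joint): Reader shutter's position in m: 0 fully shut (centred over the well, against its stop), grows towards the reader's +y, 0.052 fully open (against its stop, the well wholly clear). It stays where it is left; sliding it takes about 1.5 N.
- incubator_shutter (a joint): The same for the incubator's shutter; leave alone.
- incubator_key (a joint): The same for the incubator's key; leave alone.
- reader_vial0: Loose capped vial standing in a hole of the reader, 16 mm wide (cap 18 mm), 62 mm tall, origin at its underside, 60 mm above the table.
- incubator_vial0: Loose capped vial standing in a hole of the incubator, 16 mm wide (cap 18 mm), 62 mm tall, origin at its underside, 60 mm above the table.
- incubator_vial1: Loose capped vial standing in a hole of the incubator, 16 mm wide (cap 18 mm), 62 mm tall, origin at its underside, 60 mm above the table.
- incubator_vial2: Loose capped vial standing in a hole of the incubator, 16 mm wide (cap 18 mm), 62 mm tall, origin at its underside, 60 mm above the table.
- dropper: Loose bystander: amber dropper bottle, 28 mm wide, 70 mm tall, standing between the two modules; origin at the middle of its underside.
- water: Loose bystander: clear water bottle with red cap, 64 mm wide, 200 mm tall; origin at the middle of its underside.
- kit: Loose bystander: reagent kit box, 80 x 130 x 55 mm, white with a red band; origin at the middle of its underside.
- mouse: Loose bystander: black computer mouse, 100 x 58 x 31 mm; origin at the middle of its underside.
- sticks: Loose bystander: steel beaker of wooden applicator sticks, beaker 68 mm wide, 90 mm tall, sticks to 155 mm; origin at the middle of its underside.
- tipbox: Loose bystander: blue pipette-tip box, 80 x 115 x 60 mm; origin at the middle of its underside.
- marker: Loose bystander: marker pen lying flat, 140 x 12 x 12 mm; origin at the middle of its underside.
Not all that is in view belongs to the job. What is shaped like the incubator_vial2 but yellow is not meant.

How it is judged (in metres and radians):
On the way, in this order (a step that is already met when the one before it is completed fails the run):
1. the reader's shutter is fully open (within 5 mm of its stop) (value of joint reader_shutter above 0.047 m), for 0.1 s.
2. the reader's key is kept down (at least 4 of its 5 mm) for 1.5 s without a break, with the shutter open (value of joint reader_key above 0.004 m and value of joint reader_shutter above 0.04 m), for 1.5 s.
3. the reader's shutter is fully shut again (within 4 mm of its stop) (value of joint reader_shutter below 0.004 m), for 0.1 s.
At the end, for the whole second after the job is handed in: The reader's shutter is shut to within 4 mm of its stop, both keys are up (within 1 mm), the incubator's shutter is still over its well (within 15 mm of shut), and all four vials stand in their holes (no more than 5 mm up) (value of joint reader_shutter below 0.004 m and value of joint each of reader_key, incubator_key below 0.001 m and value of joint incubator_shutter below 0.015 m and z of reader_vial0 in the frame of reader below 0.065 m and z of each of incubator_vial0, incubator_vial1, incubator_vial2 in the frame of incubator below 0.065 m); the robot touches nothing.
It fails at once if the incubator's key is pressed by more than 1.5 mm (value of joint incubator_key above 0.0015 m).
It fails at once if the incubator's shutter is pushed more than 15 mm from shut (value of joint incubator_shutter above 0.015 m).
It fails at once if a vial is lifted more than 10 mm out of its hole (z of reader_vial0 in the frame of reader above 0.07 m or z of any of incubator_vial0, incubator_vial1, incubator_vial2 in the frame of incubator above 0.07 m).
It fails at once if a bystander on the bench is shifted more than 25 mm, lifted or knocked over (distance of any of dropper, water, kit, mouse, sticks, tipbox, marker from where it was at the start of the episode above 0.025 m or angle between any of dropper, water, kit, mouse, sticks, tipbox, marker's own z axis and vertical above 0.4 rad).
It also fails if it takes over 51 s, if anything falls off the work surface, if the arm or the gripper's body presses on something with over 40 N, if the wrist force passes 120 N, or if a joint passes its speed limit or range.

## Robot

A 6-joint arm with a two-finger parallel gripper is mounted at the origin on the work surface. World frame = base frame: x ahead of the robot, y to its left, z up, the work surface at z = 0. Lengths are in mm, angles in rad, forces in N, time in s.
With the tool pointing down it reaches from about 225 to 875 mm from the base axis. Payload 3.4 kg.
Tool frame: the origin (TCP) lies at the centre of the arm's flange, where the gripper is bolted on; the fingertips stand 173 mm ahead of it and the grasp point (between the pads) lies 155 mm ahead of it; z points along the fingers, y is the line along which they close (so a half turn about z gives the same grasp; the last joint's range is limited). The gripper opens to 85 mm and grips with 20 to 120 N. Pads are 22 mm wide; open, the fingers measure 114 mm over their backs; the gripper's body (76 mm by 85 mm) begins 54 mm behind the grasp point. The pads swing forward as they close: fully open they stand 13 mm farther back than shut.
Start: joints at [-1.23, 0.276, 1.505, -0, 1.361, -0.121], TCP at [256.196, -514.789, 404.728] pointing down, gripper open.
Joint ranges: [-2.89, 2.89], [-0.75, 2.08], [0.22, 2.7], [-1.18, 4.32], [0.11, 2.71], [-2.7, 2.7]. Speed limits (rad/s): [2.57, 2.57, 3.14, 3.14, 3.14, 3.14].

## Interface

Orientations are given as a unit quaternion [w, x, y, z].
In Python, from workcell import arm gives the robot as it stands.
- The arm moves only by the shell command python3 -m crank 'ROWS' [OPENING] [FORCE]. ROWS is JSON, a list of rows, each a list of 4 numbers: the shift along the tool's x, y, z as a fraction of full scale, then the turn about the tool's z as a fraction of full scale. A call has 1 to 12 rows; each row shifts and turns the commanded pose from where the row before left it, along the tool's axes as they then stand; what a row does not reach is not made up. Full scale, the value 1, is 50 mm for a shift and 0.15 rad for a turn. A row lasts 1/8 s, in which the tool goes at most 62.5 mm and 10.7 degrees, less where a joint would pass 70% of its speed; a pose out of reach is approached as far as the arm can. A call with a number of a shift or a turn outside -1 to 1 is refused whole. A call with a gripper value outside its range is refused whole. OPENING is the finger opening in mm, from 0 to 85.4, set as the call begins (- or left out, the last holds). The fingers move at their own pace and stop on an object; FORCE is the grip in N (left out, the last holds). Time passes only in rows, so rows that do not move let the fingers close. It gives the time, the measured TCP pose, the force, the opening and the grip force at its end, in the units of the state.
- arm.get_state(): the state, without advancing time (a new reading comes with each control period).
- arm.camera(name): name is "side" or "top" or "wrist"; returns a dict with "color" (384x512x3 uint8, red, green, blue), "mtx" (3x3 intrinsics, pixels), "xyz" and "orientation" of the camera in the world. Camera axes: x right, y down, z forward; pixel columns grow to the right and rows downward; lengths in mm; the calibration is good to about 2 mm. A picture is of the moment at which its call begins. There is no depth.
- arm.finish_job(): hands the job in; it is judged then, once.
The state is a dict: "clock": time; "qpos": joint angles; "qvel": joint speeds; "effort": joint torques, N m; "position": TCP position; "orientation": TCP orientation; "force": force on the tool from outside, world axes, zero at the start; "moment": the same for the moment, N m; "finger_gap": finger opening in mm; "gripper_force": force on a finger pad.
Only numpy, scipy, OpenCV 4.12 (cv2) and the standard library are available. Lean on these libraries where they do the work, as an engineer would, in place of code of your own. Each camera call takes 0.05 s, during which the arm holds its last target. There are 200 camera calls.

## Working session

There is one attempt and no reset: what is moved stays moved. The work goes in short steps, Python scripts to look and compute and a shell command to move; the robot and the scene stay as the last step left them, time stands still between calls to the robot, and variables do not carry over. Pictures are saved under pics/ and viewed, at most 10 in all, crops included, and the job is handed in when it is done.

```bash
mkdir -p pics
python3 - <<'E'
from workcell import arm
import cv2,numpy as np,pickle
for n in("side","top"):
    c=arm.camera(n); cv2.imwrite(f"pics/{n}0.png",c["color"][:,:,::-1]); pickle.dump(c,open(f"{n}0.pkl","wb"))
    print(n,np.round(c["mtx"],1).tolist(),np.round(c["xyz"],1),np.round(c["orientation"],3))
a=cv2.imread("pics/side0.png");b=cv2.imread("pics/top0.png")
cv2.imwrite("pics/both.png",cv2.resize(np.vstack([a,b]),None,fx=.78,fy=.78))
s=arm.get_state();print(s["clock"],s["orientation"],s["finger_gap"],s["force"])
E
```

```text
side [[351.9, 0.0, 253.9], [0.0, 351.9, 195.8], [0.0, 0.0, 1.0]] [462.2 825.  664.6] [ 0.032 -0.062  0.885 -0.46 ]
top [[355.4, 0.0, 256.7], [0.0, 355.4, 196.8], [0.0, 0.0, 1.0]] [ 405.5   30.3 1277.2] [-0.055  0.713 -0.697  0.056]
0.1 [-8.40401344e-04  9.73464261e-01  2.28837537e-01 -8.60521028e-05] 85.69404137374573 [ 0.10545082 -0.19602142 -0.13569195]
```

View pics/top0.png

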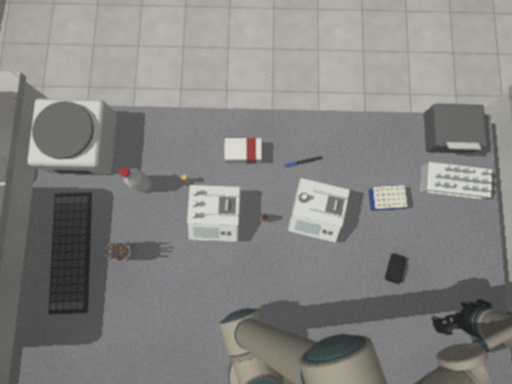

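View pics/side0.png

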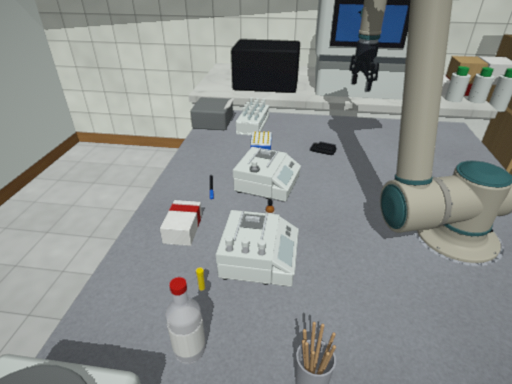

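The top view shows the reader (single vial, collar) at about (320,210) and the incubator (three vials) at about (214,213). The dropper is between them at (265,217), and the tip box is right of the reader at (388,197). The side view shows the reader at about (267,172).

```bash
cat > h.py <<'E'
import numpy as np,cv2,pickle
from scipy.spatial.transform import Rotation as R
def rot(q): return R.from_quat([q[1],q[2],q[3],q[0]]).as_matrix()
def ray(c,uv):
    d=np.linalg.solve(c["mtx"],[uv[0],uv[1],1.]); return np.array(c["xyz"],float),rot(c["orientation"])@d
def onz(c,uv,z):
    o,d=ray(c,uv); return o+d*(z-o[2])/d[2]
def cross(c1,u1,c2,u2):
    o,d=ray(c1,u1);p,e=ray(c2,u2)
    t=np.linalg.lstsq(np.c_[d,-e],p-o,rcond=None)[0]; a,b=o+d*t[0],p+e*t[1]; return (a+b)/2,np.linalg.norm(a-b)
def proj(c,P):
    v=rot(c["orientation"]).T@(np.array(P)-c["xyz"]); v=np.asarray(c["mtx"])@v; return v[:2]/v[2]
E
python3 - <<'E'
from h import *
t=pickle.load(open("top0.pkl","rb"));s=pickle.load(open("side0.pkl","rb"))
a=cv2.resize(t["color"][170:250,280:360],(480,480),interpolation=cv2.INTER_CUBIC)
x=cv2.resize(s["color"][140:205,227:307],None,fx=5,fy=5,interpolation=cv2.INTER_CUBIC)
im=np.zeros((480,800,3),np.uint8);im[:,:400]=cv2.resize(a,(400,400))[:480] if 0 else 0
im[:400,:400]=cv2.resize(t["color"][170:250,280:360],(400,400),interpolation=cv2.INTER_CUBIC);im[:325,400:]=x
cv2.imwrite("pics/crop.png",im[:,:,::-1])
print("reader~",onz(t,(325,206),90),"dropper",onz(t,(265,217),60))
E
```

```text
reader~ [ 567.8971901  -199.98950409   90.        ] dropper [529.15578275   0.78847374  60.        ]
```

View pics/crop.png

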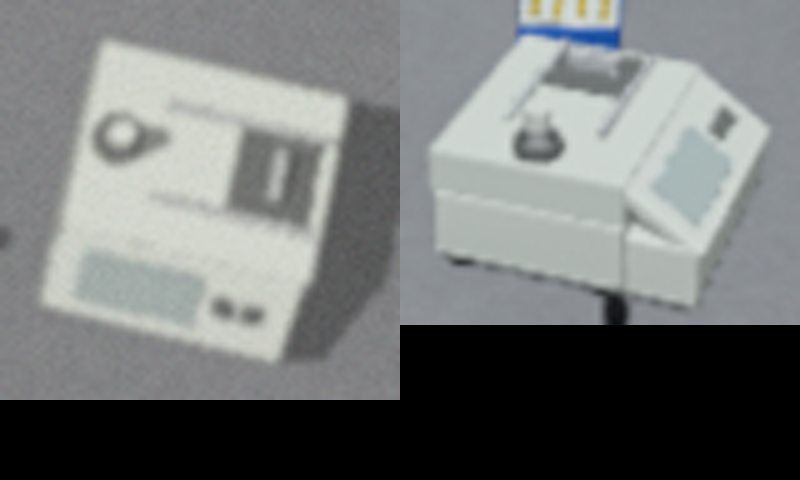

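The crop shows the reader shut, with the ridge at about crop (277,175) in the top view and (602,72) in the side view. The rear deck corners are at (103,40) and (347,97), and the collar is at (118,138).

Run:
```python
from h import *
t=pickle.load(open("top0.pkl","rb"));s=pickle.load(open("side0.pkl","rb"))
T=lambda x,y:(280+x/5-.4,170+y/5-.4);S=lambda x,y:(227+(x-400)/5-.4,140+y/5-.4)
print("ridge",cross(t,T(277,175),s,S(602,72)),onz(t,T(277,175),105.5))
print("cap",onz(t,T(122,133),122),"collar",onz(t,T(118,138),100), cross(t,T(122,133),s,S(538,122)))
L,Rr=onz(t,T(103,40),90),onz(t,T(347,97),90)
d=L-Rr; yaw=np.arctan2(-d[0],d[1]);print(L,Rr,np.linalg.norm(d),"yaw",yaw)
ex=np.array([np.cos(yaw),np.sin(yaw),0]);print("origin from rear",(L+Rr)/2-65*ex)
st=__import__("workcell").arm.get_state();print(rot(st["orientation"]),st["position"])
```

```text
ridge (array([ 569.57038726, -233.02009541,   93.28438196]), np.float64(6.725625757241696)) [ 571.23809101 -230.3202107   105.5       ]
cap [ 594.50570203 -124.8458056   122.        ] collar [ 594.64456753 -125.12199875  100.        ] (array([ 595.66002507, -126.15737561,  112.32231245]), np.float64(0.847211371314853))
[ 663.75276889 -116.0759503    90.        ] [ 628.01495189 -281.99860412   90.        ] 169.7277779685947 yaw -0.21214738176892448
origin from rear [ 582.34109428 -185.35090169   90.        ]
[[ 8.95266749e-01  4.45530182e-01 -5.52168040e-04]
 [ 4.45530472e-01 -8.95265351e-01  1.59681745e-03]
 [ 2.17093453e-04 -1.67558525e-03 -9.99998573e-01]] [ 256.12014977 -514.6103111   403.90093151]
```

```bash
python3 -m crank '[[0.98,-0.22,0,0],[0.98,-0.22,0,0],[0.98,-0.22,0,0],[0.98,-0.22,0,0],[0.98,-0.22,0,0],[0.98,-0.22,0,0],[0.98,-0.22,0,0],[0.98,-0.22,0,0]]' 0 30
python3 -m crank '[[0,0,0,-1],[0,0,0,-1],[0,0,0,-1],[0,0,0,-1],[0,0,0,-1],[0,0,0,-1],[0,0,0,0],[0,0,0,0]]'
python3 - <<'E'
from workcell import arm
from h import *
c=arm.camera("wrist");pickle.dump(c,open("w1.pkl","wb"));cv2.imwrite("pics/w1.png",c["color"][:,:,::-1])
s=arm.get_state();print(s["position"],rot(s["orientation"]).round(4),s["finger_gap"],s["clock"],s["qpos"]);print(c["xyz"],c["mtx"],rot(c["orientation"]).round(3))
E
```

```text
clock: 1.1
position: [569.0, -260.1, 404.2]
orientation: [-0.0, 0.973, 0.229, -0.0]
force: [0.9, -0.1, 0.7]
finger_gap: -0.2
gripper_force: 0.0
clock: 2.1
position: [567.9, -261.3, 404.4]
orientation: [-0.0, 0.778, 0.629, -0.0]
force: [-0.0, 0.7, 0.0]
finger_gap: 0.1
gripper_force: 0.0
[ 567.9058542  -261.32805859  404.48373137] [[ 2.091e-01  9.779e-01 -3.000e-04]
 [ 9.779e-01 -2.091e-01  2.000e-04]
 [ 1.000e-04 -4.000e-04 -1.000e+00]] 0.2970495453684065 2.15 [-5.42502298e-01  3.51909153e-01  1.39272831e+00 -4.06453992e-05
  1.39733850e+00 -3.31876861e-01]
[ 584.21642674 -188.51089289  373.42338236] [[321.41453359   0.         253.45990718]
 [  0.         321.41453359 191.77084193]
 [  0.           0.           1.        ]] [[ 0.978 -0.201 -0.062]
 [-0.21  -0.936 -0.283]
 [-0.001  0.29  -0.957]]
```

View pics/w1.png

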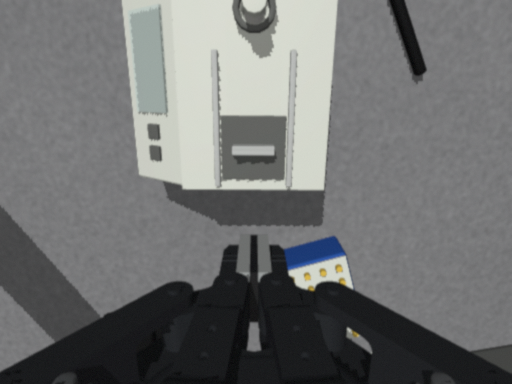

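The wrist view shows the reader aligned with the image. The ridge is at (254,151), the shutter spans about (220–287, 116–181), the rails are at columns 215 and 292, the collar is at (254,12), and the closed fingertips are at (254,236).

```bash
cat > m.py <<'E'
from h import *
def comps(m,lo,hi):
    n,l,st,ce=cv2.connectedComponentsWithStats(m.astype(np.uint8))
    return [(cv2.minAreaRect(np.argwhere(l==i)[:,::-1].astype(np.float32)),ce[i],st[i]) for i in range(1,n) if lo<st[i,4]<hi]
E
python3 - <<'E'
from m import *
c=pickle.load(open("w1.pkl","rb"));g=cv2.cvtColor(c["color"],cv2.COLOR_RGB2GRAY)
for r in comps((g[100:200,200:310]<125),1500,9000): print("shutter/shadow",r[0],r[2])
m=np.zeros_like(g);m[122:178,224:284]=g[122:178,224:284]>130
for r in comps(m,100,2000):
    print("ridge",r[0],r[1]);u=r[1];W=onz(c,u,105.5)
    t=pickle.load(open("top0.pkl","rb"));print(W,cross(c,u,t,(335,204.6)))
print(g[150,205:305].tolist());print(g[105:195,240].tolist());print(g[225:245,246].tolist())
# fingertip: front edge at tool x=+11 plane
Rt=np.array([.2091,.9779,0]);P=np.array([567.9,-261.3,404.5])
for v in (233,236,239):
    o,d=ray(c,(254,v));
    for dx in (0,11): k=((P-o)@Rt+dx)/(d@Rt);print(v,dx,(o+k*d).round(1))
E
```

```text
shutter/shadow ((52.0, 48.5), (65.0, 66.0), 90.0) [  19   16   67   66 3585]
ridge ((253.0, 149.49998474121094), (41.99999237060547, 8.999998092651367), -0.0) [252.65320665 149.51068884]
[ 573.95871187 -231.41638902  105.5       ] (array([ 573.39297756, -233.81261784,   90.11080731]), np.float64(0.1423633433555824))
[213, 213, 214, 213, 214, 214, 212, 212, 207, 188, 186, 185, 182, 166, 129, 131, 131, 108, 100, 99, 99, 98, 99, 99, 98, 101, 123, 166, 181, 182, 183, 181, 182, 182, 182, 181, 182, 182, 183, 182, 182, 182, 182, 182, 182, 181, 181, 182, 182, 181, 183, 183, 182, 182, 181, 182, 182, 181, 182, 181, 182, 182, 180, 180, 181, 179, 180, 180, 169, 130, 100, 98, 98, 99, 98, 98, 98, 97, 98, 118, 158, 167, 159, 177, 185, 183, 173, 161, 175, 203, 213, 213, 213, 213, 213, 214, 212, 213, 212, 212]
[215, 213, 213, 213, 214, 213, 214, 213, 213, 205, 170, 128, 105, 99, 99, 99, 99, 101, 99, 98, 98, 100, 99, 99, 99, 99, 99, 99, 99, 99, 99, 99, 99, 99, 99, 99, 100, 99, 105, 118, 136, 167, 183, 183, 182, 181, 186, 187, 181, 160, 112, 72, 62, 60, 60, 59, 60, 59, 67, 88, 97, 99, 99, 100, 98, 100, 100, 99, 99, 99, 100, 99, 97, 103, 132, 178, 204, 212, 214, 212, 213, 213, 212, 200, 154, 98, 74, 71, 69, 71]
[104, 119, 122, 122, 121, 120, 120, 119, 118, 111, 111, 111, 112, 109, 109, 110, 110, 110, 110, 110]
233 0 [ 568.6 -261.5  207. ]
233 11 [ 570.9 -250.7  231.6]
236 0 [ 568.6 -261.5  211. ]
236 11 [ 570.9 -250.7  235. ]
239 0 [ 568.6 -261.5  214.9]
239 11 [ 570.9 -250.7  238.3]
```

```bash
python3 -m crank '[[0,0,0.9,0],[0,0,0.9,0],[0,0,0.8,0],[0,0,0.06,0],[0,0,0,0],[0,0,0,0]]'
python3 -m crank '[[0.2,0,0,0],[0.2,0,0,0],[0.2,0,0,0],[0.2,0,0,0],[0.1,0,0,0],[0,0,0,0]]'
```

```text
clock: 2.9
position: [568.7, -261.8, 273.9]
orientation: [0.002, 0.777, 0.629, 0.001]
force: [0.1, -0.8, 0.4]
finger_gap: -0.3
gripper_force: 0.0
clock: 3.65
position: [577.2, -216.5, 271.4]
orientation: [-0.001, 0.777, 0.63, 0.0]
force: [-0.1, 0.3, -0.3]
finger_gap: -0.0
gripper_force: 0.0
```

Run:
```python
from workcell import arm
from h import *
c=arm.camera("wrist");pickle.dump(c,open("w2.pkl","wb"));cv2.imwrite("pics/w2.png",c["color"][:,:,::-1]);s=arm.get_state();print(s["position"])
```

```text
[ 577.03573376 -216.73478425  271.30838733]
```

View pics/w2.png

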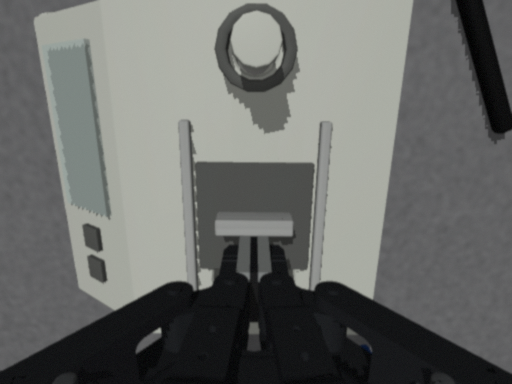

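The finger is against the ridge at (254,225) and the shutter has moved part-way. Next I compute how far it has gone.

Run:
```python
from m import *
ey=np.array([.2091,.9779,0])
a=pickle.load(open("w1.pkl","rb"));b=pickle.load(open("w2.pkl","rb"))
A=onz(a,(253,115.5),93.5);B=onz(b,(254,162),93.5)
print("plate far edge moved",(B-A)@ey)
g=cv2.cvtColor(b["color"],cv2.COLOR_RGB2GRAY);print(g[205:240,230].tolist(),g[155:170,254].tolist())
Rg=onz(b,(254,213),105.5);print("ridge far top edge moved",(Rg-onz(a,(253,145.5),105.5))@ey)
print("collar",onz(b,(256,46),100),(onz(b,(256,46),100)-B)@ey)
```

```text
plate far edge moved 32.980259284703294
[78, 77, 78, 79, 78, 77, 82, 93, 100, 102, 101, 105, 105, 105, 111, 129, 143, 145, 148, 146, 145, 144, 144, 144, 147, 150, 151, 150, 148, 140, 110, 72, 48, 46, 47] [173, 173, 172, 173, 172, 172, 160, 119, 84, 77, 77, 78, 77, 77, 78]
ridge far top edge moved 35.8984587394696
collar [ 597.93726897 -125.40836026  100.        ] 48.66202270718548
```

```bash
python3 -m crank '[[0.2,0,0,0],[0.1,0,0,0],[0.02,0,0,0],[0,0,0,0]]'
python3 -m crank '[[0.04,0,0,0],[0,0,0,0]]'
```

```text
clock: 4.2
position: [580.6, -201.4, 271.6]
orientation: [-0.0, 0.777, 0.629, 0.0]
force: [-0.2, -0.3, -0.0]
finger_gap: -0.0
gripper_force: 0.0
clock: 4.45
position: [581.0, -199.9, 271.7]
orientation: [0.0, 0.777, 0.63, -0.0]
force: [-0.7, -1.7, 0.0]
finger_gap: 0.1
gripper_force: 1.0
```

```bash
python3 -m crank '[[0.04,0,0,0],[0,0,0,0]]'
python3 - <<'E'
from workcell import arm
from h import *
c=arm.camera("wrist");pickle.dump(c,open("w3.pkl","wb"));g=cv2.cvtColor(c["color"],cv2.COLOR_RGB2GRAY)
s=arm.get_state();print(s["position"],s["force"])
col=g[90:220,245:260].mean(1);i=90+np.argmin(np.diff(col[40:]))+40;print(i,col.astype(int).tolist())
E
```

```text
clock: 4.7
position: [581.1, -199.2, 271.8]
orientation: [0.001, 0.777, 0.63, -0.002]
force: [-2.1, -6.3, -1.6]
finger_gap: -0.3
gripper_force: 3.4
[ 581.10165985 -199.25073972  271.77499882] [-1.77264654 -7.0692169  -0.18911877]
162 [174, 173, 174, 173, 173, 173, 173, 173, 172, 172, 172, 172, 172, 172, 172, 172, 172, 171, 171, 171, 171, 171, 171, 169, 164, 150, 127, 106, 89, 65, 41, 37, 43, 46, 48, 48, 47, 47, 46, 47, 48, 63, 88, 100, 103, 102, 103, 103, 102, 103, 103, 103, 103, 103, 106, 116, 120, 122, 122, 125, 126, 126, 127, 130, 131, 131, 132, 134, 136, 140, 152, 157, 149, 112, 82, 78, 78, 78, 78, 78, 78, 78, 78, 78, 78, 78, 78, 78, 78, 78, 78, 78, 78, 78, 77, 78, 78, 78, 78, 78, 78, 78, 78, 78, 78, 78, 78, 78, 77, 78, 78, 78, 77, 78, 78, 78, 77, 78, 77, 78, 78, 78, 83, 92, 98, 100, 101, 104, 105, 104]
```

The shutter is against its open stop (7 N). Now I back off, rise, and look at the well.

```bash
python3 -m crank '[[-0.1,0,0,0],[-0.2,0,-0.5,0],[-0.3,0,-0.9,0],[-0.14,0,-0.6,0],[0,0,0,0],[0,0,0,0]]'
python3 - <<'E'
from workcell import arm
from h import *
c=arm.camera("wrist");pickle.dump(c,open("w4.pkl","wb"));cv2.imwrite("pics/w4.png",c["color"][:,:,::-1])
s=arm.get_state();print(s["position"],rot(s["orientation"]).round(3))
E
```

```text
clock: 5.5
position: [573.5, -233.4, 370.8]
orientation: [-0.001, 0.777, 0.629, 0.0]
force: [0.8, -0.1, -0.0]
finger_gap: -0.4
gripper_force: 0.0
[ 573.40058084 -233.29187917  370.25091338] [[ 0.207  0.978 -0.002]
 [ 0.978 -0.207  0.002]
 [ 0.001 -0.002 -1.   ]]
```

View pics/w4.png

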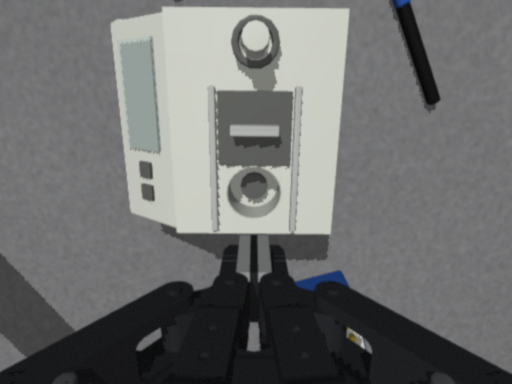

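The shutter is fully open. The round well is at about (254,192), 228 to 280 wide, with the key at about (255,185). The ridge is at (254,130).

Run:
```python
from m import *
c=pickle.load(open("w4.pkl","rb"));g=cv2.cvtColor(c["color"],cv2.COLOR_RGB2GRAY)
m=np.zeros_like(g);m[169:224,221:288]=g[169:224,221:288]<185
print(g[192,220:290].tolist());print(g[160:230,254].tolist())
P=np.array([573.4,-233.3,370.3]);Rt=np.array([[.207,.978,0],[.978,-.207,0],[0,0,-1]])
thr=(int(g[192,222])+int(g[192,232]))//2
row=np.where(g[192,220:290]<g[192,221]-15)[0]+220;print(row.min(),row.max())
uv=(254,192)
for u,z,n in((uv,90,"well"),((254.5,186),68,"key"),((254.5,131),105.5,"ridge")):
    X=onz(c,u,z);print(n,X.round(1),(Rt.T@(X-P)).round(1))
print("tip at z90 px",proj(c,[573.4,-233.3,90]))
```

```text
[204, 204, 204, 203, 203, 199, 179, 140, 94, 76, 74, 86, 104, 118, 122, 121, 124, 122, 122, 120, 120, 117, 105, 96, 93, 94, 93, 94, 93, 93, 94, 94, 91, 92, 94, 93, 92, 93, 93, 92, 91, 92, 93, 92, 95, 102, 115, 144, 189, 200, 202, 202, 201, 199, 193, 174, 137, 117, 110, 118, 152, 184, 200, 203, 203, 202, 202, 202, 200, 191]
[94, 93, 92, 92, 96, 119, 149, 142, 126, 122, 118, 101, 69, 53, 51, 55, 56, 57, 57, 56, 57, 64, 82, 89, 94, 93, 94, 93, 92, 93, 93, 93, 94, 92, 92, 93, 91, 93, 98, 112, 120, 122, 126, 150, 182, 193, 178, 156, 145, 146, 144, 145, 144, 145, 146, 144, 148, 162, 188, 200, 202, 201, 202, 203, 203, 202, 203, 202, 202, 201]
226 281
well [ 573.8 -234.3   90. ] [ -0.9   0.6 280.3]
key [ 574.  -235.5   68. ] [ -2.    1.1 302.3]
ridge [ 584.7 -184.9  105.5] [ 49.7   1.1 264.8]
tip at z90 px [253.2096122  190.94168079]
```

```bash
python3 -m crank '[[-0.02,0.01,0.8,0],[0,0,0.8,0],[0,0,0.3,0],[0,0,0,0],[0,0,0.2,0],[0,0,0.2,0],[0,0,0.1,0],[0,0,0,0]]'
```

```text
clock: 6.55
position: [573.9, -235.0, 251.4]
orientation: [-0.0, 0.777, 0.629, -0.0]
force: [0.1, 0.3, 0.3]
finger_gap: -0.2
gripper_force: 0.0
```

```bash
python3 -m crank '[[0,0,0.1,0],[0,0,0.1,0],[0,0,0,0],[0,0,0,0]]'; python3 -m crank '[[0,0,0.04,0],[0,0,0.02,0],[0,0,0,0],[0,0,0,0]]'
```

```text
clock: 7.05
position: [574.0, -235.1, 241.7]
orientation: [0.0, 0.777, 0.629, -0.0]
force: [-0.1, 0.5, -0.4]
finger_gap: 0.2
gripper_force: 0.0
clock: 7.55
position: [574.1, -235.1, 239.0]
orientation: [0.0, 0.777, 0.63, 0.0]
force: [-0.3, -0.0, 2.0]
finger_gap: 0.1
gripper_force: 1.4
```

```bash
python3 -m crank '[[0,0,0.04,0],[0,0,0.04,0],[0,0,0,0],[0,0,0,0]]'; python3 -m crank '[[0,0,0.02,0],[0,0,0,0],[0,0,0,0]]'
```

```text
clock: 8.05
position: [574.0, -235.0, 236.3]
orientation: [0.001, 0.777, 0.63, 0.0]
force: [-3.2, 0.8, 10.9]
finger_gap: 0.0
gripper_force: 5.8
clock: 8.43
position: [574.0, -235.0, 236.2]
orientation: [0.001, 0.777, 0.63, 0.0]
force: [-3.7, 2.2, 15.5]
finger_gap: 0.1
gripper_force: 8.0
```

```bash
python3 -m crank '[[0,0,0.02,0],[0,0,0,0],[0,0,0,0],[0,0,0,0],[0,0,0,0],[0,0,0,0],[0,0,0,0],[0,0,0,0],[0,0,0,0],[0,0,0,0],[0,0,0,0],[0,0,0,0]]'
python3 - <<'E'
from workcell import arm
from h import *
c=arm.camera("wrist");pickle.dump(c,open("w5.pkl","wb"));cv2.imwrite("pics/w5.png",cv2.resize(c["color"][100:350,120:390,::-1],None,fx=2.2,fy=2.2,interpolation=cv2.INTER_CUBIC))
s=arm.get_state();print(s["position"],s["force"],s["moment"])
E
```

```text
clock: 9.93
position: [574.0, -235.0, 236.1]
orientation: [0.001, 0.777, 0.63, 0.0]
force: [-4.4, 2.8, 20.9]
finger_gap: -0.1
gripper_force: 10.3
[ 573.95259112 -234.99194557  236.06897541] [-4.53119148  2.8395807  20.29699775] [ 0.38990969  0.89326387 -0.02526292]
```

View pics/w5.png

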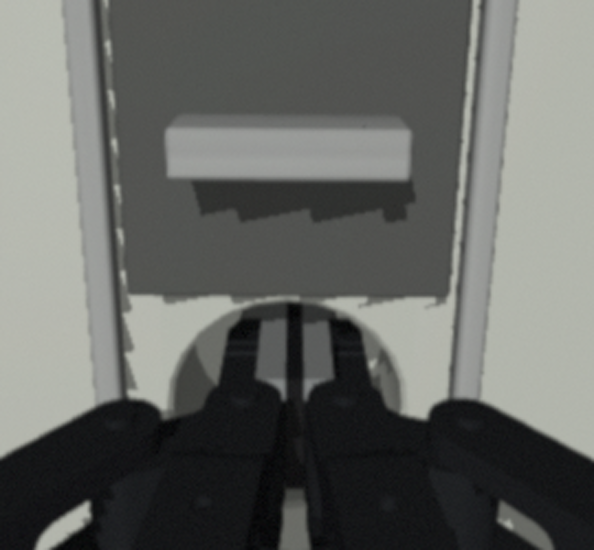

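The fingers stand inside the well and clear of its rim, and the shutter plate is clear behind them. The moment puts the load about 7 mm off the axis, so it is on the key and not on a rail or the rim. The key is bottomed at 20 N. I hold a little longer, then rise.

```bash
python3 -m crank '[[0,0,0,0],[0,0,0,0],[0,0,0,0],[0,0,0,0],[0,0,-0.3,0],[0,0,-0.5,0],[0,0,-0.5,0],[0,0,-0.2,0],[0,0,0,0],[0,0,0,0]]'
python3 -m crank '[[0.5,0,0,0],[0.5,0,0,0],[0.46,0,0,0],[0,0,0,0],[0,0,0,0]]'
python3 - <<'E'
from workcell import arm
from h import *
c=arm.camera("side");w=arm.camera("wrist")
cv2.imwrite("pics/w6.png",np.hstack([cv2.resize(c["color"][110:205,210:320],(400,345),interpolation=cv2.INTER_CUBIC),cv2.resize(w["color"],(400,300))[:,:] if 0 else cv2.copyMakeBorder(cv2.resize(w["color"],(400,300)),0,45,0,0,cv2.BORDER_CONSTANT)])[:,:,::-1])
s=arm.get_state();print(s["position"])
E
```

```text
clock: 11.22
position: [573.6, -234.9, 306.4]
orientation: [-0.001, 0.777, 0.629, -0.0]
force: [0.0, -0.7, 0.5]
finger_gap: -0.2
gripper_force: 0.0
clock: 11.85
position: [589.2, -163.8, 307.4]
orientation: [0.0, 0.777, 0.63, -0.0]
force: [-0.0, -0.0, 1.2]
finger_gap: 0.1
gripper_force: 0.0
[ 589.1009555  -164.30421206  307.60774247]
```

View pics/w6.png

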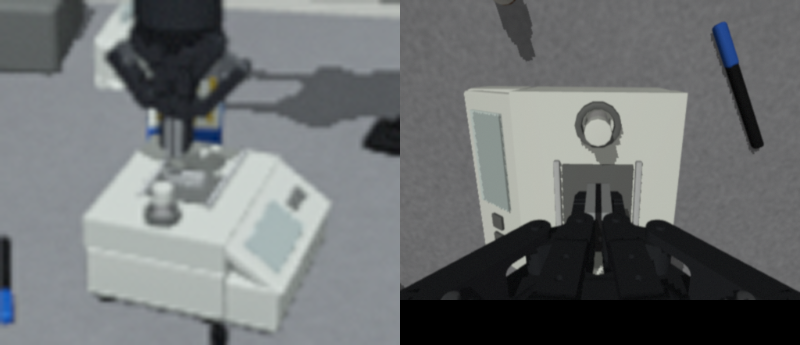

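Both views show the fingers over the open plate between the ridge and the collar, with the vial upright at right image (598,127). I descend behind the ridge.

```bash
python3 -m crank '[[0,0,0.2,0],[0,0,0.3,0],[0,0,0.2,0],[0,0,0.02,0],[0,0,0,0],[0,0,0,0]]'
```

```text
clock: 12.7
position: [589.4, -163.7, 272.2]
orientation: [0.0, 0.777, 0.63, 0.0]
force: [-0.4, -0.8, 0.3]
finger_gap: -0.1
gripper_force: 0.0
```

```bash
python3 -m crank '[[-0.2,0,0,0],[-0.2,0,0,0],[-0.2,0,0,0],[-0.2,0,0,0],[-0.2,0,0,0],[0,0,0,0]]'; python3 -m crank '[[-0.06,0,0,0],[-0.06,0,0,0],[0,0,0,0]]'
```

```text
clock: 13.45
position: [578.5, -213.7, 271.6]
orientation: [0.0, 0.777, 0.629, -0.0]
force: [-0.4, 0.2, -0.3]
finger_gap: -0.3
gripper_force: 0.0
clock: 13.82
position: [577.5, -218.4, 271.5]
orientation: [-0.0, 0.777, 0.63, -0.0]
force: [1.0, 0.6, -0.1]
finger_gap: -0.3
gripper_force: 0.3
```

```bash
python3 -m crank '[[-0.04,0,0,0],[0,0,0,0]]'; python3 -m crank '[[-0.04,0,0,0],[0,0,0,0]]'
```

```text
clock: 14.08
position: [577.1, -220.3, 271.6]
orientation: [-0.0, 0.777, 0.63, -0.0]
force: [1.1, 1.3, -0.9]
finger_gap: 0.3
gripper_force: 0.6
clock: 14.32
position: [576.7, -222.0, 271.6]
orientation: [-0.0, 0.777, 0.629, 0.0]
force: [1.2, 2.5, -0.5]
finger_gap: 0.1
gripper_force: 1.7
```

```bash
python3 -m crank '[[-0.04,0,0,0],[0,0,0,0]]'; python3 -m crank '[[-0.02,0,0,0],[0,0,0,0]]'
```

```text
clock: 14.58
position: [576.6, -222.7, 271.6]
orientation: [-0.002, 0.777, 0.629, 0.002]
force: [1.1, 8.0, -0.7]
finger_gap: 0.0
gripper_force: 4.0
clock: 14.82
position: [576.5, -223.0, 271.6]
orientation: [-0.002, 0.777, 0.629, 0.002]
force: [1.9, 9.2, 0.7]
finger_gap: -0.0
gripper_force: 5.0
```

```bash
python3 -m crank '[[0.1,0,0,0],[0,0,-0.4,0],[0,0,-0.8,0],[-0.5,0,-0.8,0],[-0.5,0,-0.6,0],[0,0,0,0],[0,0,0,0]]'
python3 - <<'E'
from workcell import arm
from h import *
w=arm.camera("wrist");cv2.imwrite("pics/w7.png",w["color"][:,:,::-1])
P=onz(w,(254,151),105.5);print(arm.get_state()["position"])
E
```

```text
clock: 15.7
position: [566.4, -269.2, 400.8]
orientation: [-0.001, 0.777, 0.629, -0.0]
force: [-0.2, -0.1, -0.1]
finger_gap: 0.2
gripper_force: 0.0
[ 566.41551644 -268.79506446  400.2429359 ]
```

View pics/w7.png

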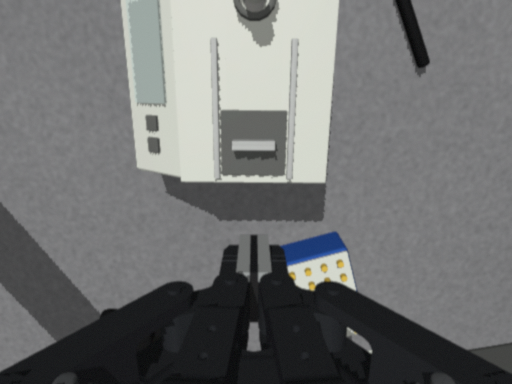

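The shutter is shut again, with the ridge at (254,146) and the plate at the same distance from the deck edge as at the start. The vial and neighbouring items are undisturbed and the robot is clear, so I hand in.

```bash
python3 -c "
from workcell import arm
print(arm.finish_job())"
```

```text
the job is handed in; nothing more can be done
None
```

I pushed the reader's shutter to its open stop, held the key down for over 2 s, pushed the shutter back to its shut stop, and handed the job in at about 16 s with the arm clear; no verdict came back.

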